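# Swap the wagon on the revolving stand and clear its scrap

## Robot

A 6-joint arm with a two-finger parallel gripper is mounted at the origin on a cart in front of the work surface, level with it; the furniture and walls round the work are solid. World frame = base frame: x ahead of the robot, y to its left, z up, the work surface at z = 0. Lengths are in mm, angles in degrees, forces in N, time in s.
With the tool pointing down it reaches from about 300 to 850 mm from the base axis. Payload 4.2 kg.
Tool frame: the origin (TCP) lies at the very end of the fingers, on their centre line; the grasp point (between the pads) lies 19 mm behind it (env.grasp_offset is the distance from the TCP to the grasp point, in mm); z points along the fingers, y is the line along which they close (so a half turn about z gives the same grasp; the last joint's range is limited). The gripper opens to 91 mm and grips with 3 to 60 N. Pads are 32 mm wide; open, the fingers measure 118 mm over their backs; the gripper's body (76 mm by 178 mm) begins 60 mm behind the grasp point.
Start: joints at [75.745, 18.312, 89.639, -0, 72.044, -1.146], TCP at [130.416, 560.031, 213.976] pointing down, gripper open.
Joint ranges: [-177.97, 177.97], [-48.28, 115.42], [12.27, 149.76], [-77.06, 257.06], [2.81, 150.46], [-146.56, 146.56]. Speed limits (degrees/s): [147.25, 147.25, 180, 180, 180, 180].

## Interface

Orientations are given as [roll, pitch, yaw] about the fixed x, y, z axes, in that order (R = Rz(yaw) Ry(pitch) Rx(roll)).
In Python, from workcell import env gives the robot as it stands. The module is installed in compiled form; this text tells all that it offers.
- The arm moves only by the tool send_rows, never from a script. Its argument "motion" is a list of rows, each an object of numbers: "tx", "ty", "tz": the shift along the tool's x, y, z in units of 500 mm (1.0 is 500 mm); "rx", "ry", "rz": the turn, a rotation vector about the tool's x, y, z in units of 30 degrees (1.0 is 30 degrees); "gripper": the closure, from -1 (fully open) to 1 (shut). In form: [{"tx": .., "ty": .., "tz": .., "rx": .., "ry": .., "rz": .., "gripper": ..}, ...]. A call has 1 to 12 rows; each row shifts and turns the commanded pose from where the row before left it, along the tool's axes as they then stand; what a row does not reach is not made up. A row lasts 1/8 s, in which the tool goes at most 62.5 mm and 10.7 degrees, less where a joint would pass 70% of its speed; a pose out of reach is approached as far as the arm can. A call with a number of a shift or a turn outside -1 to 1 is refused whole. A call with a gripper value outside its range is refused whole. The fingers move at their own pace and stop on an object; "grip_force" is the grip in N (left out, the last holds). Time passes only in rows, so rows that do not move let the fingers close. It gives the time, the measured TCP pose, the force, the opening and the grip force at its end, in the units of the state.
- env.state(): the state, without advancing time (a new reading comes with each control period).
- env.grab_frame(name): name is "side" or "top" or "wrist"; returns a dict with "frame" (480x640x3 uint8, red, green, blue), "vertical_fov" (degrees; the focal length in pixels is half the picture's height over the tangent of half this angle, whatever the lens; pixels are square), "cx", "cy" (the principal point, pixels), "rvec" (rotation vector, rad) and "tvec" (3), from world to camera coordinates, as OpenCV has them; the wrist camera has in their place "T_tool_cam" (4x4, takes a point from camera to tool coordinates, whose origin is the TCP and whose axes are the flange's). Camera axes: x right, y down, z forward; pixel columns grow to the right and rows downward; lengths in mm; the calibration is good to about 2 mm. A picture is of the moment at which its call begins: read the wrist's pose just before it. There is no depth.
- env.job_done(): hands the job in; it is judged then, once.
The state is a dict: "time_s": time; "qpos": joint angles; "qvel": joint speeds; "effort": joint torques, N m; "ee_pos": TCP position; "ee_rot": TCP orientation; "force": force on the tool from outside, world axes, zero at the start; "torque": the same for the moment, N m; "gripper_width": finger opening in mm; "gripper_force": force on a finger pad.
Only numpy, scipy, OpenCV 4.12 (cv2) and the standard library are available. Lean on these libraries where they do the work, as an engineer would, in place of code of your own. Each camera call takes 0.05 s, during which the arm holds its last target. There are 200 camera calls.

## Task

Park the finished flat wagon from the revolving stand on the empty road of the rack, turn the stand by its post until its open side clicks in place over the scrap tray, and push every batten offcut off that edge so that it drops into the tray, sliding them along the board rather than lifting them. Then turn the stand back until its open side clicks in place facing the robot and set the brown van on its wheels in the middle of the board, lengthwise between the side rails; leave the pliers and bottles alone.

Things in the scene. Friction and masses are not known exactly. Their poses are not given: they have to be found in the camera images.
- table (a joint): angle of the revolving board about its vertical axis, positive counter-clockwise from above. Sprung clicks draw it in at 0 (open side faces the robot, -x), +1.571 (faces -y, the robot's right) and -1.571 (faces +y, left); stops at +-1.65. The spring changes over from one click to the next at about +-0.785. Turning takes up to about 3 N at the post
- stand_middle (a point): on the turning axis, at the board's upper face, 95 mm above the worktop. Axes turn with the board: +x to the post, -x to the open side. Plywood board 283 x 156 mm (x -125 to +158; its middle at x = +12 mm), 10 mm thick. Rails 8 mm thick, 20 mm high along its long sides (inner faces y = +-70 mm, up to the open edge) and across the post end (inner face x = +150 mm). The end x = -125 mm has no rail or lip
- stand_post (a point): grip point on the upright round black post (18 mm across, fixed to the board, not spinning) by which the board is turned; 192 mm from the axis, 28 mm above the board's upper face; its top is 18 mm higher. Axes as stand_middle; it stands 25 mm clear of the end rail on a small metal tab 40 mm wide
- tray: grey sheet-metal scrap tray, fixed on the worktop, open on top, 164 x 220 mm (x, y), walls 4 mm thick, 50 mm high (53 with the rim); origin under its centre. It stands to the left or to the right of the stand, reaching 20 to 35 mm under the board's open edge when that is turned to it
- offcut_1_center (a point): centre (9 mm up) of a light wooden batten offcut with a half-lap step at one end, 64 x 26 x 19 mm, its x axis along its length; lies on the board beside the flat wagon at the start. Two to four of the four are there; the others are absent
- offcut_2_center (a point): centre (9 mm up) of a light wooden batten offcut with a half-lap step at one end, 64 x 26 x 19 mm, its x axis along its length; lies on the board beside the flat wagon at the start. Two to four of the four are there; the others are absent
- offcut_3_center (a point): centre (9 mm up) of a light wooden batten offcut with a half-lap step at one end, 64 x 26 x 19 mm, its x axis along its length; lies on the board beside the flat wagon at the start. Two to four of the four are there; the others are absent
- offcut_4_center (a point): centre (9 mm up) of a light wooden batten offcut with a half-lap step at one end, 64 x 26 x 19 mm, its x axis along its length; lies on the board beside the flat wagon at the start. Two to four of the four are there; the others are absent
- van_center (a point): centre (37 mm above what its wheels stand on) of the loose model van, brown plank sides and grey roof, 46 x 164 x 65 mm, about 120 g, its y axis along its length, z up; the body's sides, to be gripped, are 40 mm apart and reach from 19 mm below to 19 mm above this point. It stands on one road of the rack
- flat_center (a point): centre of the deck (21 mm above what its wheels stand on) of the loose low wagon with a load of brown planks, 42 x 164 x 40 mm, about 120 g, y axis along its length, z up. Grip it across the deck, a plate 40 mm wide reaching only 3 mm below and above this point; planks above it are 17 mm high and narrower. It stands lengthwise on the middle of the board at the start, offcuts beside it
- road_b: the EMPTY road of the rack, where the flat wagon is to be parked: a flat aluminium channel 180 x 62 mm, floor 3 mm thick, lips 8 mm high along both long sides (inner faces 28 mm either side of the middle); origin under its centre, x axis along its length, z up. It lies 4 mm above the worktop on the rack's plywood base, on the side of the stand away from the tray
- road_a: the other road of the rack, just like it and 100 mm beside it; the van stands on it at the start
- flat: the flat wagon as a whole; origin on its underside, axes as flat_center
- pliers: blue-handled pliers lying at the left end of the worktop, 136 x 44 x 11 mm; leave alone
- glue_bottle: white bottle with blue cap standing at the left, 32 mm across, 83 mm high; leave alone
- oil_bottle: small cream bottle with red spout standing at the right, 25 mm across, 85 mm high; leave alone
- van: the van as a whole; origin on its underside, axes as van_center
Mind the look-alikes: they are no part of the job. There is more than one size of the van; the job needs the larger.

How it is judged:
By the outcome, as a careful person would: the job done as asked, in the order asked, and still so for the second after the job is handed in, with the robot touching nothing.
Of offcut_1, offcut_2, offcut_3, offcut_4 only 2 to 4 are there at a start; the rules pass over those that are not, and their reading is None.
At some moment in a run one of offcut_1, offcut_2, offcut_3, offcut_4 may be knocked a few centimetres aside while the robot is not near it.
It also fails if it takes over 176 s, if anything falls off the work surface, if the arm or the gripper's body presses on something with over 40 N, if the wrist force passes 120 N, or if a joint passes its speed limit or range.

## Working session

There is one attempt and no reset: what is moved stays moved. The work goes in short steps, Python scripts to look and compute and a tool call to move; the robot and the scene stay as the last step left them, time stands still between calls to the robot, and variables do not carry over. Pictures are saved under pics/ and viewed, at most 16 in all, crops included, and the job is handed in when it is done.

Besides the shell and the picture viewer there is one more tool, called after "Request:" as name([rows], argument=value, ...), one row to a line, values as JSON. send_rows: Moves the arm, as the interface text tells. Shifts and turns lie within -1 to 1; 1 stands for 500 mm of shift or 30 degrees of turn. Its arguments: {"type":"object","properties":{"motion":{"type":"array"},"grip_force":{"type":"number"}},"required":["motion"]}

```bash
mkdir -p pics; cat > h.py <<'E'
import numpy as np, cv2, json
from workcell import env
from scipy.spatial.transform import Rotation as R
def cam(name, save=None):
    s=env.state(); g=env.grab_frame(name)
    if save: cv2.imwrite('pics/'+save, g['frame'][:,:,::-1])
    return s,g
def rays(s,g,px):
    f=240/np.tan(np.radians(g['vertical_fov'])/2)
    d=np.array([[(u-g['cx'])/f,(v-g['cy'])/f,1] for u,v in px])
    if 'rvec' in g:
        Rm=cv2.Rodrigues(np.array(g['rvec'],float))[0]; t=np.array(g['tvec'],float).ravel()
        return -Rm.T@t, d@Rm
    Rt=R.from_euler('xyz',s['ee_rot'],degrees=True).as_matrix(); T=np.array(g['T_tool_cam'])
    return Rt@T[:3,3]+np.array(s['ee_pos']), d@T[:3,:3].T@Rt.T
def pts(s,g,px,z):
    o,d=rays(s,g,px); return o+d*((z-o[2])/d[:,2])[:,None]
def proj(s,g,P):
    f=240/np.tan(np.radians(g['vertical_fov'])/2); P=np.atleast_2d(P).astype(float)
    Rm=cv2.Rodrigues(np.array(g['rvec'],float))[0]; t=np.array(g['tvec'],float).ravel()
    c=P@Rm.T+t
    return np.c_[f*c[:,0]/c[:,2]+g['cx'], f*c[:,1]/c[:,2]+g['cy']]
E
python3 - <<'E'
from h import *
s,g=cam('top','top0.png'); 
print({k:g[k] for k in g if k!='frame'}); print(s)
s,g=cam('side','side0.png'); print({k:g[k] for k in g if k!='frame'})
s,g=cam('wrist','wrist0.png'); print({k:g[k] for k in g if k!='frame'})
E
```

```text
{'vertical_fov': 44.52257855498405, 'cx': 311.0273218252983, 'cy': 241.95045389633154, 'rvec': array([ 2.1639315 , -2.12171063,  0.18417552]), 'tvec': array([7.04088039e-01, 5.54622756e+02, 1.54324706e+03])}
{'time_s': 0.0, 'qpos': array([ 7.57440469e+01,  1.83510512e+01,  8.97063097e+01, -5.81073803e-04,
        7.20434606e+01, -1.14721287e+00]), 'qvel': array([-0.06694328, -0.01857567,  0.09371492, -0.02294228,  0.00189225,
       -0.07347253]), 'effort': array([ 5.16451619e-04, -4.12466276e+01, -2.31967360e+01,  7.26765348e-02,
        4.56984295e-02, -1.28704614e-04]), 'ee_pos': array([130.3008409 , 559.52404061, 213.12684629]), 'ee_rot': array([-1.79899188e+02, -1.46623469e-03,  1.66891438e+02]), 'force': array([0.38860603, 0.28785456, 0.69377788]), 'torque': array([ 0.03694556, -0.0094742 , -0.00520272]), 'gripper_force': 0.0, 'gripper_width': 91.63684309622523}
{'vertical_fov': 52.2039386004354, 'cx': 325.12816590347285, 'cy': 240.77191008485417, 'rvec': array([ 0.39489523, -2.74319488,  1.24361532]), 'tvec': array([ 522.09306939,  158.56550044, 1462.69978025])}
{'vertical_fov': 68.61922653203288, 'cx': 315.736638278322, 'cy': 238.8524143859719, 'T_tool_cam': array([[-3.91729207e-04, -9.57223604e-01, -2.89348956e-01,
         8.23745092e+01],
       [ 9.99999885e-01, -4.55358453e-04,  1.52586336e-04,
         4.28455152e-01],
       [-2.77816736e-04, -2.89348863e-01,  9.57223672e-01,
        -1.70755321e+02],
       [ 0.00000000e+00,  0.00000000e+00,  0.00000000e+00,
         1.00000000e+00]])}
```

View pics/top0.png

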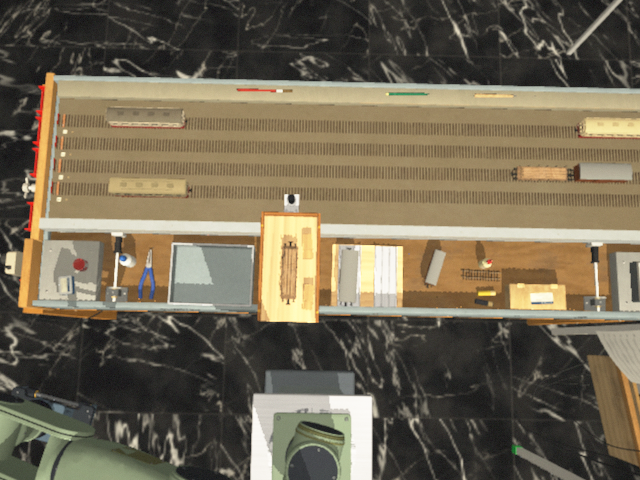

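View pics/side0.png

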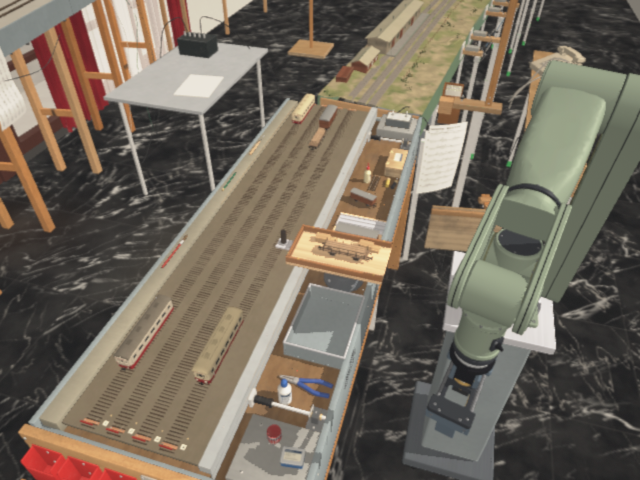

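The tray is on the left, so the open side must turn to +y (−1.571). The rack is on the right. Van candidates are grey-roofed items at (348,276) on the rack, (434,267) tilted and smaller, and the layout vehicles at (602,172) and (145,117). The rack one fits, so I'll confirm it in an enlarged crop.

```bash
python3 - <<'E'
from h import *
im=cv2.imread('pics/top0.png')[195:335,235:455]
cv2.imwrite('pics/crop0.png',cv2.resize(im,(792,504),interpolation=cv2.INTER_CUBIC))
E
```

```text
(no output)
```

View pics/crop0.png

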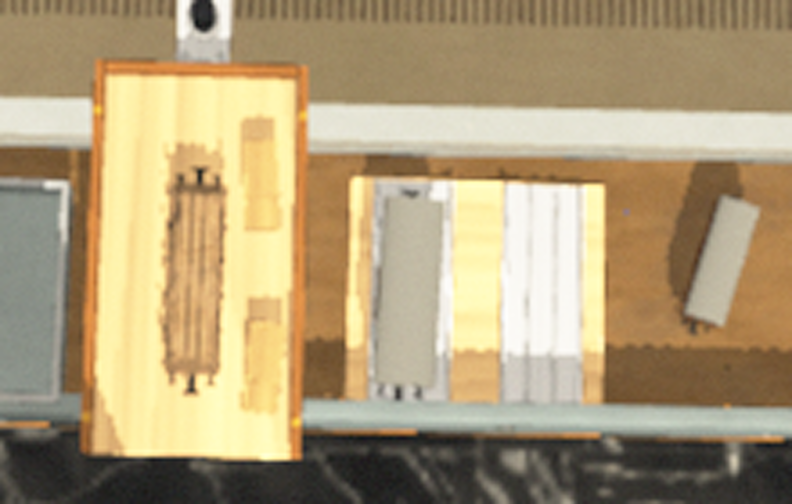

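The crop shows the rack van at crop (410,290), about 195 px long. The tilted one at (722,262) is about 130 px and so the smaller look-alike. There are two offcuts, at crop (262,175) and (264,355), the flat at (193,280), the post at (203,14), and empty road_b at (542,290).

```bash
python3 - <<'E'
from h import *
s,g=cam('top')
c=lambda L:[(235+u/3.6,195+v/3.6) for u,v in L]
def show(n,L,z): print(n,pts(s,g,c(L),z).round(0)[:,:2].tolist())
show('post top',[(203,14)],141)
show('rail corners',[(96,60),(308,66),(302,460),(81,455)],115)
show('flat deck ends, y sides',[(203,187),(190,374),(167,280),(219,280)],95+38)
show('off1',[(258,172),(242,119),(272,119),(246,229),(280,229)],114)
show('off2',[(264,360),(249,318),(281,318),(244,410),(278,410)],114)
show('roadB',[(503,183),(582,183),(582,401),(501,401)],15)
show('van roof',[(384,196),(443,196),(436,388),(377,386)],72)
show('tray',[(0,180),(68,182),(62,400)],53)
show('tray2 (full px)',[((172-235)*3.6,(242-195)*3.6),((167-235)*3.6,(303-195)*3.6)],53)
show('ledge front',[(400,405),(400,425)],50); show('ledge back',[(400,105),(400,150)],50)
E
```

```text
post top [[650.0, 65.0]]
rail corners [[620.0, 142.0], [619.0, -11.0], [336.0, -11.0], [337.0, 144.0]]
flat deck ends, y sides [[526.0, 62.0], [394.0, 68.0], [460.0, 86.0], [460.0, 49.0]]
off1 [[541.0, 24.0], [579.0, 36.0], [580.0, 14.0], [499.0, 31.0], [500.0, 7.0]]
off2 [[406.0, 17.0], [436.0, 28.0], [436.0, 5.0], [371.0, 30.0], [371.0, 6.0]]
roadB [[552.0, -165.0], [553.0, -225.0], [387.0, -225.0], [386.0, -163.0]]
van roof [[532.0, -70.0], [532.0, -113.0], [391.0, -109.0], [392.0, -66.0]]
tray [[541.0, 216.0], [540.0, 165.0], [378.0, 164.0]]
tray2 (full px) [[545.0, 385.0], [382.0, 389.0]]
ledge front [[379.0, -85.0], [365.0, -85.0]]
ledge back [[604.0, -83.0], [570.0, -83.0]]
```

Request:
send_rows([
  {"rz": -0.22,"tz": -0.05},
  {"rz": -0.217,"tz": -0.05},
  {"tx": -0.06,"ty": -0.1,"tz": -0.028},
  {"tx": -0.06,"ty": -0.1,"tz": -0.028},
  {"tx": -0.06,"ty": -0.1,"tz": -0.028},
  {"tx": -0.06,"ty": -0.1,"tz": -0.028},
  {"tx": -0.06,"ty": -0.1,"tz": -0.028},
  {"tx": -0.06,"ty": -0.1,"tz": -0.028},
  {"tx": -0.06,"ty": -0.1,"tz": -0.028},
  {"tx": -0.06,"ty": -0.1,"tz": -0.028},
  {"tx": -0.06,"ty": -0.1,"tz": -0.028},
  {"tx": -0.06,"ty": -0.1,"tz": -0.028},
])

```text
invalid input at $.motion[0]: expected keys tx, ty, tz, rx, ry, rz, gripper
```

```bash
python3 - <<'E'
from h import *
s,g=cam('wrist','w1.png'); print(s['time_s'],s['ee_pos'],s['ee_rot'],s['qpos'].round(1))
E
```

```text
0.2 [130.34907799 559.74987976 213.4597767 ] [-1.79943388e+02 -2.17245064e-03  1.66887980e+02] [75.7 18.3 89.7  0.  72.  -1.1]
```

View pics/w1.png

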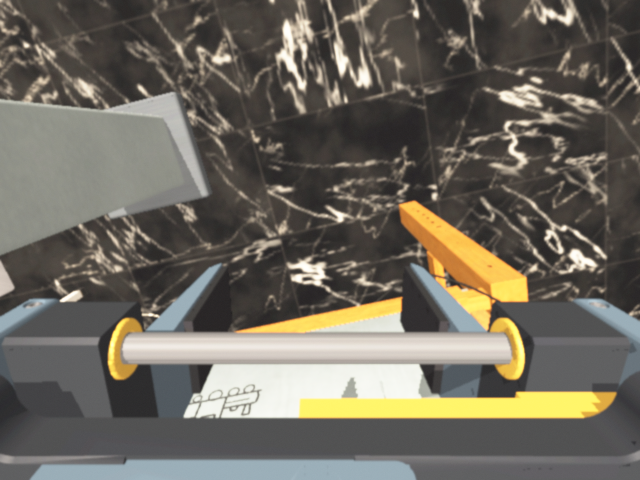

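The wrist picture shows only floor, since that call was refused. I'll send it again with all keys.

Request:
send_rows([
  {"tx": 0,"ty": 0,"tz": -0.05,"rx": 0,"ry": 0,"rz": -0.22,"gripper": -1},
  {"tx": 0,"ty": 0,"tz": -0.05,"rx": 0,"ry": 0,"rz": -0.217,"gripper": -1},
  {"tx": -0.06,"ty": -0.1,"tz": -0.028,"rx": 0,"ry": 0,"rz": 0,"gripper": -1},
  {"tx": -0.06,"ty": -0.1,"tz": -0.028,"rx": 0,"ry": 0,"rz": 0,"gripper": -1},
  {"tx": -0.06,"ty": -0.1,"tz": -0.028,"rx": 0,"ry": 0,"rz": 0,"gripper": -1},
  {"tx": -0.06,"ty": -0.1,"tz": -0.028,"rx": 0,"ry": 0,"rz": 0,"gripper": -1},
  {"tx": -0.06,"ty": -0.1,"tz": -0.028,"rx": 0,"ry": 0,"rz": 0,"gripper": -1},
  {"tx": -0.06,"ty": -0.1,"tz": -0.028,"rx": 0,"ry": 0,"rz": 0,"gripper": -1},
  {"tx": -0.06,"ty": -0.1,"tz": -0.028,"rx": 0,"ry": 0,"rz": 0,"gripper": -1},
  {"tx": -0.06,"ty": -0.1,"tz": -0.028,"rx": 0,"ry": 0,"rz": 0,"gripper": -1},
  {"tx": -0.06,"ty": -0.1,"tz": -0.028,"rx": 0,"ry": 0,"rz": 0,"gripper": -1},
  {"tx": -0.06,"ty": -0.1,"tz": -0.028,"rx": 0,"ry": 0,"rz": 0,"gripper": -1},
])

```text
time_s: 1.75
ee_pos: [431.0, 58.2, 404.5]
ee_rot: [180.0, 0.0, 180.0]
force: [1.3, 0.6, -0.6]
gripper_width: 91.6
gripper_force: 0.0
```

Request:
send_rows([
  {"tx": -0.12,"ty": 0,"tz": 0,"rx": 0,"ry": 0,"rz": 0,"gripper": -1},
  {"tx": -0.12,"ty": 0,"tz": 0,"rx": 0,"ry": 0,"rz": 0,"gripper": -1},
  {"tx": 0,"ty": 0,"tz": 0,"rx": 0,"ry": 0,"rz": 0,"gripper": -1},
])

```text
time_s: 2.12
ee_pos: [553.7, 59.6, 400.3]
ee_rot: [-180.0, -0.3, 179.9]
force: [-0.5, 0.4, -1.6]
gripper_width: 91.1
gripper_force: 0.0
```

```bash
python3 - <<'E'
from h import *
s,g=cam('wrist','w2.png'); print(s['time_s'],s['ee_pos'],s['ee_rot'],s['qpos'].round(1))
E
```

```text
2.125 [553.68059937  59.5993803  400.2976982 ] [-179.97920677   -0.27529649  179.93038471] [  5.   13.8  69.9   0.   96.6 -85. ]
```

View pics/w2.png

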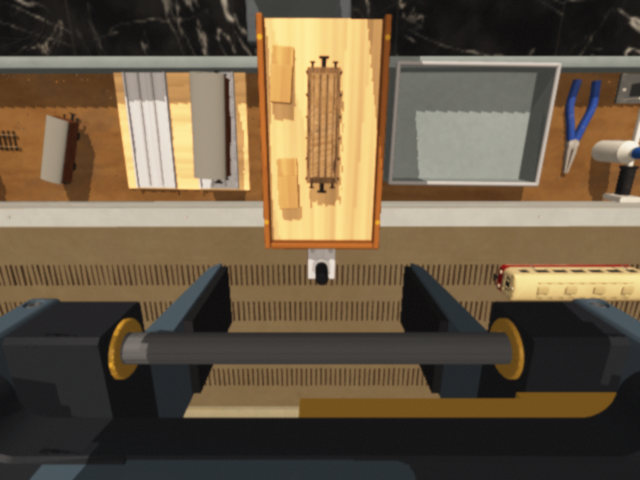

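The wrist view shows the flat at (308–341, 67–184), offcuts at (282,75) and (288,184), the post at (321,270), road_b at (124–174, 70–188), and the van roof at (192–226, 72–183).

```bash
python3 - <<'E'
from h import *
s,g=cam('wrist')
def show(n,L,z): 
    p=pts(s,g,L,z)[:,:2]; print(n,p.round(0).tolist(),'mean',p.mean(0).round(1))
show('flat top',[(308,67),(341,68),(339,184),(307,184)],133)
show('post',[(321,264)],141)
show('rail outer',[(256,14),(390,14),(380,248),(264,248)],115)
show('off1',[(273,45),(294,45),(292,104),(271,104)],114)
show('off2',[(278,158),(298,158),(298,209),(279,209)],114)
show('roadB',[(124,71),(162,71),(174,188),(136,188)],15)
show('roadA far corner',[(245,188)],15)
show('van roof',[(192,72),(225,72),(228,184),(193,184)],72)
show('tray rim',[(390,64),(562,64),(546,184),(386,184)],53)
show('board open edge',[(263,18),(384,18)],95)
show('back wall edge',[(100,205),(100,228)],60); show('front',[(100,57),(100,70)],60)
E
```

```text
flat top [[397.0, 52.0], [398.0, 89.0], [530.0, 89.0], [530.0, 49.0]] mean [463.5  70. ]
post [[633.0, 67.0]] mean [633.   67.1]
rail outer [[339.0, -8.0], [339.0, 145.0], [620.0, 148.0], [619.0, -11.0]] mean [479.1  68.9]
off1 [[370.0, 11.0], [370.0, 35.0], [435.0, 31.0], [435.0, 6.0]] mean [402.5  20.7]
off2 [[499.0, 12.0], [499.0, 38.0], [565.0, 37.0], [565.0, 12.0]] mean [532.2  24.6]
roadB [[382.0, -217.0], [382.0, -162.0], [552.0, -164.0], [552.0, -225.0]] mean [ 466.9 -192.1]
roadA far corner [[552.0, -52.0]] mean [551.9 -51.8]
van roof [[392.0, -101.0], [392.0, -58.0], [538.0, -64.0], [538.0, -114.0]] mean [465.1 -84. ]
tray rim [[380.0, 160.0], [380.0, 391.0], [541.0, 400.0], [541.0, 164.0]] mean [460.4 278.8]
board open edge [[337.0, -2.0], [337.0, 142.0]] mean [337.2  69.8]
back wall edge [[570.0, -259.0], [605.0, -265.0]] mean [ 587.7 -261.7]
front [[372.0, -224.0], [388.0, -227.0]] mean [ 380.2 -225.2]
```

Request:
send_rows([
  {"tx": 0.088,"ty": 0.009,"tz": 0.05,"rx": 0,"ry": 0,"rz": 0,"gripper": -0.3},
  {"tx": 0.089,"ty": 0.009,"tz": 0.05,"rx": 0,"ry": 0,"rz": 0,"gripper": -0.3},
  {"tx": 0,"ty": 0,"tz": 0.1,"rx": 0,"ry": 0,"rz": 0,"gripper": -0.3},
  {"tx": 0,"ty": 0,"tz": 0.1,"rx": 0,"ry": 0,"rz": 0,"gripper": -0.3},
  {"tx": 0,"ty": 0,"tz": 0.1,"rx": 0,"ry": 0,"rz": 0,"gripper": -0.3},
  {"tx": 0,"ty": 0,"tz": 0.08,"rx": 0,"ry": 0,"rz": 0,"gripper": -0.3},
  {"tx": 0,"ty": 0,"tz": 0,"rx": 0,"ry": 0,"rz": 0,"gripper": -0.3},
])

```text
time_s: 3.1
ee_pos: [458.8, 68.9, 162.7]
ee_rot: [-180.0, -0.3, -180.0]
force: [0.1, -0.5, 0.0]
gripper_width: 59.0
gripper_force: 0.0
```

```bash
python3 - <<'E'
from h import *
s,g=cam('wrist','w3.png'); print(s['time_s'],s['ee_pos'],s['ee_rot'],s['gripper_width'])
E
```

```text
3.1 [458.82793619  68.94681615 162.74648016] [-179.96881855   -0.28898895 -179.96733379] 58.97326028669415
```

View pics/w3.png

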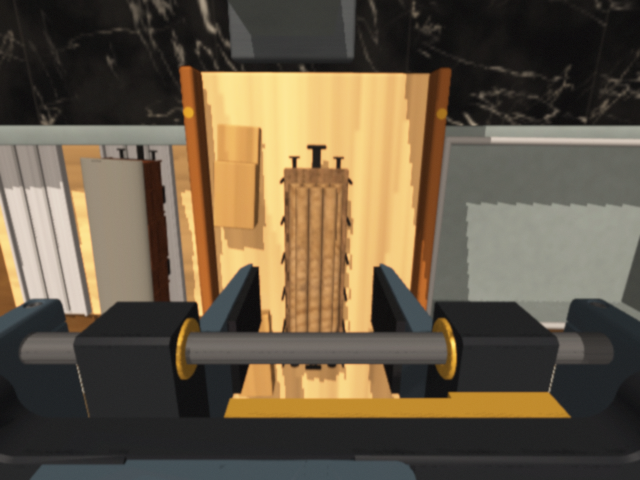

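The flat (centre column 317) lies centred between the fingers, which are clear of both offcuts. Now down and grip.

Request:
send_rows([
  {"tx": -0.012,"ty": 0,"tz": 0.05,"rx": 0,"ry": 0,"rz": 0,"gripper": -0.3},
  {"tx": 0,"ty": 0,"tz": 0.05,"rx": 0,"ry": 0,"rz": 0,"gripper": -0.3},
  {"tx": 0,"ty": 0,"tz": 0.021,"rx": 0,"ry": 0,"rz": 0,"gripper": -0.3},
  {"tx": 0,"ty": 0,"tz": 0,"rx": 0,"ry": 0,"rz": 0,"gripper": 0.4},
  {"tx": 0,"ty": 0,"tz": 0,"rx": 0,"ry": 0,"rz": 0,"gripper": 0.4},
  {"tx": 0,"ty": 0,"tz": 0,"rx": 0,"ry": 0,"rz": 0,"gripper": 0.4},
  {"tx": 0,"ty": 0,"tz": 0,"rx": 0,"ry": 0,"rz": 0,"gripper": 0.4},
], grip_force=15)

```text
time_s: 4.03
ee_pos: [469.0, 69.1, 104.7]
ee_rot: [180.0, 0.2, -180.0]
force: [0.1, -1.3, 5.6]
gripper_width: 39.3
gripper_force: 15.0
```

Request:
send_rows([
  {"tx": 0,"ty": 0,"tz": -0.04,"rx": 0,"ry": 0,"rz": 0,"gripper": 0.4},
  {"tx": 0,"ty": 0,"tz": -0.06,"rx": 0,"ry": 0,"rz": 0,"gripper": 0.4},
  {"tx": 0,"ty": 0,"tz": -0.06,"rx": 0,"ry": 0,"rz": 0,"gripper": 0.4},
  {"tx": 0,"ty": -0.08,"tz": 0,"rx": 0,"ry": 0,"rz": 0,"gripper": 0.4},
  {"tx": 0,"ty": -0.09,"tz": 0,"rx": 0,"ry": 0,"rz": 0,"gripper": 0.4},
  {"tx": 0,"ty": -0.09,"tz": 0,"rx": 0,"ry": 0,"rz": 0,"gripper": 0.4},
  {"tx": 0,"ty": -0.09,"tz": 0,"rx": 0,"ry": 0,"rz": 0,"gripper": 0.4},
  {"tx": 0,"ty": -0.09,"tz": 0,"rx": 0,"ry": 0,"rz": 0,"gripper": 0.4},
  {"tx": 0,"ty": -0.087,"tz": 0,"rx": 0,"ry": 0,"rz": 0,"gripper": 0.4},
  {"tx": 0,"ty": 0,"tz": 0,"rx": 0,"ry": 0,"rz": 0,"gripper": 0.4},
  {"tx": 0,"ty": 0,"tz": 0,"rx": 0,"ry": 0,"rz": 0,"gripper": 0.4},
])

```text
time_s: 5.4
ee_pos: [467.5, -193.9, 183.1]
ee_rot: [179.9, -0.1, 180.0]
force: [0.0, -0.0, -1.8]
gripper_width: 39.0
gripper_force: 15.0
```

```bash
python3 - <<'E'
from h import *
s,g=cam('wrist','w4.png'); print(s['time_s'],s['ee_pos'],s['ee_rot'],s['gripper_width'],s['qpos'].round(1))
E
```

```text
5.4 [ 467.46989687 -193.90269028  183.05374365] [ 1.79926440e+02 -5.70010979e-02  1.79963996e+02] 39.01535950475294 [ -23.9   13.5  101.2    0.    65.4 -113.8]
```

View pics/w4.png

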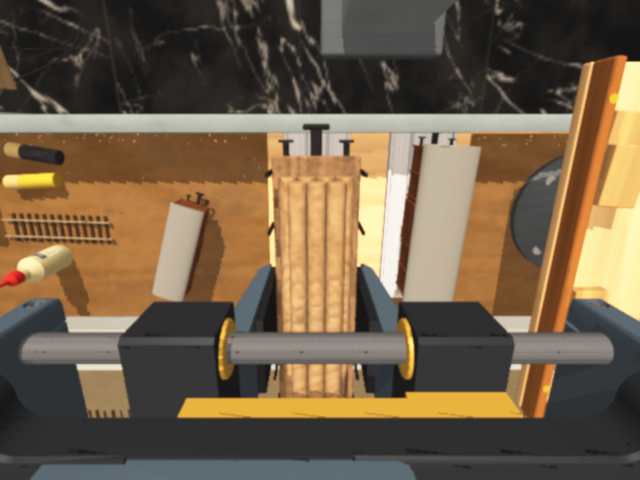

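The flat is held straight above road_b, whose lips show symmetrically at about (283,140) and (352,140) on either side of it. Lowering.

Request:
send_rows([
  {"tx": 0,"ty": 0,"tz": 0.08,"rx": 0,"ry": 0,"rz": 0,"gripper": 0.4},
  {"tx": 0,"ty": 0,"tz": 0.08,"rx": 0,"ry": 0,"rz": 0,"gripper": 0.4},
  {"tx": 0,"ty": 0,"tz": 0.08,"rx": 0,"ry": 0,"rz": 0,"gripper": 0.4},
  {"tx": 0,"ty": 0,"tz": 0.05,"rx": 0,"ry": 0,"rz": 0,"gripper": 0.4},
  {"tx": 0,"ty": 0,"tz": 0.024,"rx": 0,"ry": 0,"rz": 0,"gripper": 0.4},
  {"tx": 0,"ty": 0,"tz": 0.012,"rx": 0,"ry": 0,"rz": 0,"gripper": 0.4},
  {"tx": 0,"ty": 0,"tz": 0,"rx": 0,"ry": 0,"rz": 0,"gripper": 0.4},
  {"tx": 0,"ty": 0,"tz": 0,"rx": 0,"ry": 0,"rz": 0,"gripper": 0.4},
])

```text
time_s: 6.45
ee_pos: [468.6, -194.7, 21.3]
ee_rot: [-180.0, 0.1, -180.0]
force: [0.2, -0.6, -2.0]
gripper_width: 39.4
gripper_force: 15.0
```

Request:
send_rows([
  {"tx": 0,"ty": 0,"tz": 0.005,"rx": 0,"ry": 0,"rz": 0,"gripper": 0.4},
  {"tx": 0,"ty": 0,"tz": 0.003,"rx": 0,"ry": 0,"rz": 0,"gripper": 0.4},
  {"tx": 0,"ty": 0,"tz": 0,"rx": 0,"ry": 0,"rz": 0,"gripper": 0.4},
])

```text
time_s: 6.82
ee_pos: [468.1, -194.6, 16.8]
ee_rot: [-180.0, 0.0, 180.0]
force: [-1.9, 0.5, 2.4]
gripper_width: 39.1
gripper_force: 15.0
```

Request:
send_rows([
  {"tx": 0,"ty": 0,"tz": 0,"rx": 0,"ry": 0,"rz": 0,"gripper": -0.3},
  {"tx": 0,"ty": 0,"tz": 0,"rx": 0,"ry": 0,"rz": 0,"gripper": -0.3},
  {"tx": 0,"ty": 0,"tz": -0.06,"rx": 0,"ry": 0,"rz": 0,"gripper": -0.3},
  {"tx": 0,"ty": 0,"tz": -0.11,"rx": 0,"ry": 0,"rz": 0,"gripper": -0.3},
  {"tx": 0,"ty": 0,"tz": -0.11,"rx": 0,"ry": 0,"rz": 0,"gripper": -0.3},
  {"tx": 0,"ty": 0,"tz": -0.11,"rx": 0,"ry": 0,"rz": 0,"gripper": -0.3},
  {"tx": -0.062,"ty": 0.087,"tz": 0,"rx": 0,"ry": 0,"rz": 0,"gripper": -0.3},
  {"tx": -0.062,"ty": 0.087,"tz": 0,"rx": 0,"ry": 0,"rz": 0,"gripper": -0.3},
  {"tx": -0.062,"ty": 0.087,"tz": 0,"rx": 0,"ry": 0,"rz": 0,"gripper": -0.3},
  {"tx": -0.062,"ty": 0.087,"tz": 0,"rx": 0,"ry": 0,"rz": 0,"gripper": -0.3},
  {"tx": -0.062,"ty": 0.087,"tz": 0,"rx": 0,"ry": 0,"rz": 0,"gripper": -0.3},
  {"tx": -0.062,"ty": 0.087,"tz": 0,"rx": 0,"ry": 0,"rz": 0,"gripper": -0.3},
])

```text
time_s: 8.32
ee_pos: [654.7, 68.1, 211.2]
ee_rot: [-180.0, -0.0, -180.0]
force: [0.5, -0.1, 0.2]
gripper_width: 59.2
gripper_force: 0.0
```

```bash
python3 - <<'E'
from h import *
s,g=cam('wrist','w5.png'); print(s['time_s'],s['ee_pos'],s['ee_rot'],s['gripper_width'],s['qpos'].round(1))
s,t=cam('top'); a=t['frame'][195:335,235:455]
o=cv2.vconcat([cv2.resize(g['frame'],(440,330)),cv2.resize(a,(440,270))])
cv2.imwrite('pics/w5b.png',o[:,:,::-1])
E
```

```text
8.325 [654.7296651   68.07392962 211.1842811 ] [-1.79991152e+02 -6.26451145e-03 -1.79987924e+02] 59.20497781309657 [  4.9  26.   78.   -0.   76.  -85.1]
```

View pics/w5b.png

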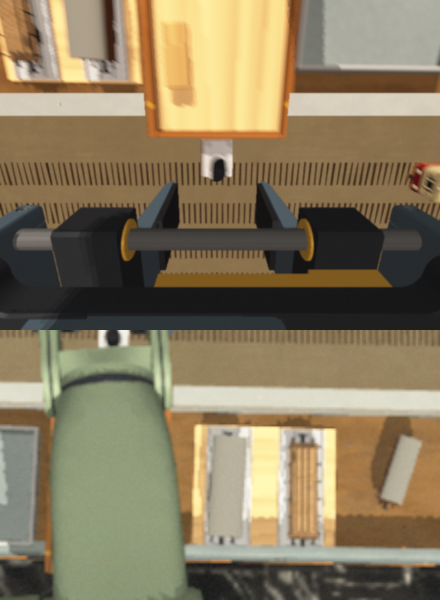

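The lower half shows the flat standing neatly on road_b, and the upper shows the post (full-size px 317,239) centred in y. Descending on the post.

Request:
send_rows([
  {"tx": 0.008,"ty": 0,"tz": 0.08,"rx": 0,"ry": 0,"rz": 0,"gripper": -0.3},
  {"tx": 0,"ty": 0,"tz": 0.08,"rx": 0,"ry": 0,"rz": 0,"gripper": -0.3},
  {"tx": 0,"ty": 0,"tz": 0.05,"rx": 0,"ry": 0,"rz": 0,"gripper": -0.3},
  {"tx": 0,"ty": 0,"tz": 0,"rx": 0,"ry": 0,"rz": 0,"gripper": 0.8},
  {"tx": 0,"ty": 0,"tz": 0,"rx": 0,"ry": 0,"rz": 0,"gripper": 0.8},
  {"tx": 0,"ty": 0,"tz": 0,"rx": 0,"ry": 0,"rz": 0,"gripper": 0.8},
  {"tx": 0,"ty": 0,"tz": 0,"rx": 0,"ry": 0,"rz": 0,"gripper": 0.8},
  {"tx": 0,"ty": 0,"tz": 0,"rx": 0,"ry": 0,"rz": 0,"gripper": 0.8},
], grip_force=10)

```text
time_s: 9.43
ee_pos: [650.3, 66.6, 107.3]
ee_rot: [180.0, 0.1, -180.0]
force: [-1.2, -0.4, 2.1]
gripper_width: 17.7
gripper_force: 10.0
```

Request:
send_rows([
  {"tx": 0.0004,"ty": -0.0168,"tz": 0,"rx": 0,"ry": 0,"rz": 0.0833,"gripper": 0.8},
  {"tx": 0.0015,"ty": -0.0335,"tz": 0,"rx": 0,"ry": 0,"rz": 0.1667,"gripper": 0.8},
  {"tx": 0.0015,"ty": -0.0335,"tz": 0,"rx": 0,"ry": 0,"rz": 0.1667,"gripper": 0.8},
  {"tx": 0.0015,"ty": -0.0335,"tz": 0,"rx": 0,"ry": 0,"rz": 0.1667,"gripper": 0.8},
  {"tx": 0.0015,"ty": -0.0335,"tz": 0,"rx": 0,"ry": 0,"rz": 0.1667,"gripper": 0.8},
  {"tx": 0.0015,"ty": -0.0335,"tz": 0,"rx": 0,"ry": 0,"rz": 0.1667,"gripper": 0.8},
  {"tx": 0.0015,"ty": -0.0335,"tz": 0,"rx": 0,"ry": 0,"rz": 0.1667,"gripper": 0.8},
  {"tx": 0.0015,"ty": -0.0335,"tz": 0,"rx": 0,"ry": 0,"rz": 0.1667,"gripper": 0.8},
  {"tx": 0.0015,"ty": -0.0335,"tz": 0,"rx": 0,"ry": 0,"rz": 0.1667,"gripper": 0.8},
])

```text
time_s: 10.55
ee_pos: [597.4, -62.2, 107.2]
ee_rot: [180.0, -0.3, 137.2]
force: [-4.6, 7.9, 8.4]
gripper_width: 17.4
gripper_force: 10.0
```

Request:
send_rows([
  {"tx": 0.0015,"ty": -0.0335,"tz": 0,"rx": 0,"ry": 0,"rz": 0.1667,"gripper": 0.8},
  {"tx": 0.0015,"ty": -0.0335,"tz": 0,"rx": 0,"ry": 0,"rz": 0.1667,"gripper": 0.8},
  {"tx": 0.0015,"ty": -0.0335,"tz": 0,"rx": 0,"ry": 0,"rz": 0.1667,"gripper": 0.8},
  {"tx": 0.0015,"ty": -0.0335,"tz": 0,"rx": 0,"ry": 0,"rz": 0.1667,"gripper": 0.8},
  {"tx": 0.0015,"ty": -0.0335,"tz": 0,"rx": 0,"ry": 0,"rz": 0.1667,"gripper": 0.8},
  {"tx": 0.0015,"ty": -0.0335,"tz": 0,"rx": 0,"ry": 0,"rz": 0.1667,"gripper": 0.8},
  {"tx": 0.0015,"ty": -0.0335,"tz": 0,"rx": 0,"ry": 0,"rz": 0.1667,"gripper": 0.8},
  {"tx": 0.0015,"ty": -0.0335,"tz": 0,"rx": 0,"ry": 0,"rz": 0.1667,"gripper": 0.8},
  {"tx": 0.0015,"ty": -0.0335,"tz": 0,"rx": 0,"ry": 0,"rz": 0.1667,"gripper": 0.8},
  {"tx": 0.0004,"ty": -0.0168,"tz": 0,"rx": 0,"ry": 0,"rz": 0.0833,"gripper": 0.8},
  {"tx": 0,"ty": 0,"tz": 0,"rx": 0,"ry": 0,"rz": 0,"gripper": 0.8},
])

```text
time_s: 11.92
ee_pos: [455.9, -121.3, 106.3]
ee_rot: [-179.9, -0.5, 89.7]
force: [1.5, 15.6, 2.2]
gripper_width: 17.5
gripper_force: 10.0
```

Request:
send_rows([
  {"tx": 0,"ty": 0,"tz": 0,"rx": 0,"ry": 0,"rz": 0,"gripper": 0},
  {"tx": 0,"ty": 0,"tz": 0,"rx": 0,"ry": 0,"rz": 0,"gripper": 0},
  {"tx": 0,"ty": 0,"tz": -0.06,"rx": 0,"ry": 0,"rz": 0,"gripper": 0},
  {"tx": 0,"ty": 0,"tz": -0.1,"rx": 0,"ry": 0,"rz": 0,"gripper": 0},
  {"tx": 0,"ty": 0,"tz": -0.1,"rx": 0,"ry": 0,"rz": 0,"gripper": 0.5},
  {"tx": 0,"ty": 0,"tz": -0.1,"rx": 0,"ry": 0,"rz": 0,"gripper": 1},
  {"tx": 0,"ty": 0,"tz": 0,"rx": 0,"ry": 0,"rz": 0,"gripper": 1},
  {"tx": 0,"ty": 0,"tz": 0,"rx": 0,"ry": 0,"rz": 0,"gripper": 1},
])

```text
time_s: 12.92
ee_pos: [456.9, -125.7, 285.6]
ee_rot: [-179.9, -0.0, 89.9]
force: [-0.5, 0.3, -0.2]
gripper_width: 8.5
gripper_force: 0.0
```

```bash
python3 - <<'E'
from h import *
s,g=cam('wrist','w6.png'); print(s['time_s'],s['ee_pos'],s['ee_rot'],s['gripper_width'],s['qpos'].round(1))
E
```

```text
12.925 [ 456.90811385 -125.6622813   285.60860179] [-1.79922496e+02 -9.60339059e-03  8.99462923e+01] 8.481824550269637 [-16.8   6.8  94.5  -0.   78.7 -16.7]
```

View pics/w6.png

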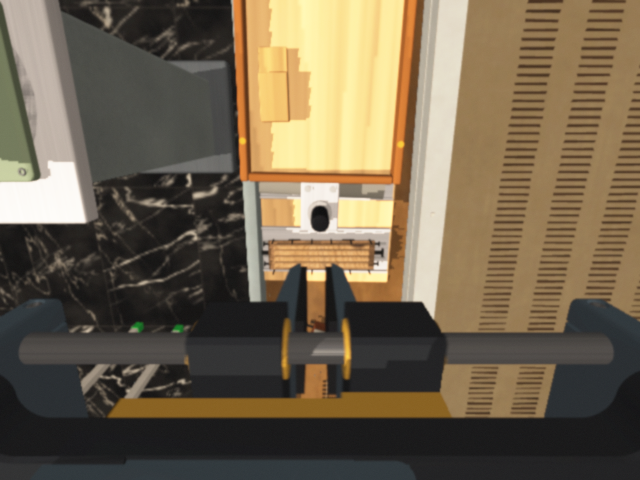

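The board has turned, with rails at columns 240 and 408. Off2 is at (259–289, 46–122) and the post at (320,215); offcut 1 is out of view.

```bash
python3 - <<'E'
from h import *
s,g=cam('wrist')
def show(n,L,z): 
    p=pts(s,g,L,z)[:,:2]; print(n,p.round(0).tolist(),'mean',p.mean(0).round(1))
show('off2',[(259,46),(286,46),(260,122),(289,122)],114)
show('rail outer corners',[(239,183),(404,183),(233,5),(418,5)],115)
show('post',[(320,210)],141)
s,g=cam('top'); a=g['frame'][195:335,135:355]
cv2.imwrite('pics/t6.png',cv2.resize(a,(792,504),interpolation=cv2.INTER_CUBIC)[:,:,::-1])
E
```

```text
off2 [[407.0, 30.0], [430.0, 30.0], [405.0, -33.0], [431.0, -33.0]] mean [418.3  -1.9]
rail outer corners [[382.0, -89.0], [541.0, -89.0], [386.0, 60.0], [542.0, 60.0]] mean [463.  -14.5]
post [[460.0, -110.0]] mean [ 460.1 -110.3]
```

View pics/t6.png

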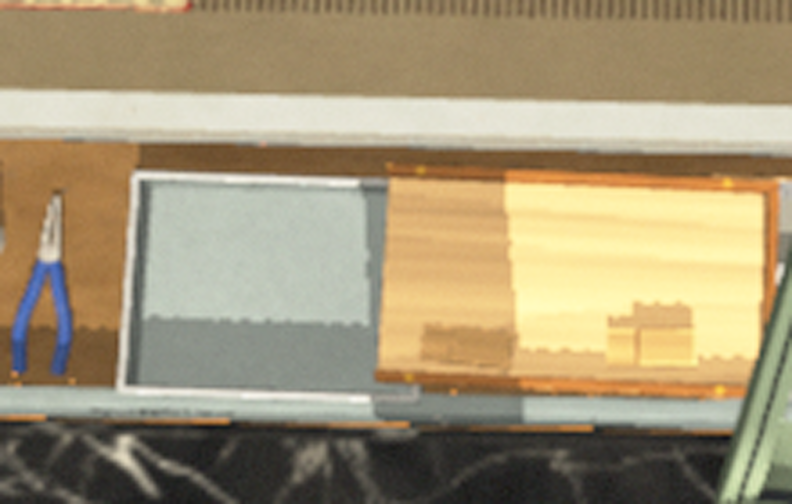

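Request:
send_rows([
  {"tx": 0.068,"ty": -0.039,"tz": 0.04,"rx": 0,"ry": 0,"rz": 0,"gripper": 1},
  {"tx": 0.068,"ty": -0.039,"tz": 0.06,"rx": 0,"ry": 0,"rz": 0,"gripper": 1},
  {"tx": 0,"ty": 0,"tz": 0.09,"rx": 0,"ry": 0,"rz": 0,"gripper": 1},
  {"tx": 0,"ty": 0,"tz": 0.08,"rx": 0,"ry": 0,"rz": 0,"gripper": 1},
  {"tx": 0,"ty": 0,"tz": 0.05,"rx": 0,"ry": 0,"rz": 0,"gripper": 1},
  {"tx": 0,"ty": 0,"tz": 0.04,"rx": 0,"ry": 0,"rz": 0,"gripper": 1},
  {"tx": 0,"ty": 0,"tz": 0.006,"rx": 0,"ry": 0,"rz": 0,"gripper": 1},
  {"tx": 0,"ty": 0,"tz": 0,"rx": 0,"ry": 0,"rz": 0,"gripper": 1},
])

```text
time_s: 14.08
ee_pos: [418.5, -57.4, 103.4]
ee_rot: [-180.0, -0.0, 90.0]
force: [-0.8, -0.3, 0.9]
gripper_width: 0.7
gripper_force: 0.0
```

Request:
send_rows([
  {"tx": 0,"ty": 0,"tz": 0.007,"rx": 0,"ry": 0,"rz": 0,"gripper": 1},
  {"tx": 0.015,"ty": 0,"tz": 0,"rx": 0,"ry": 0,"rz": 0,"gripper": 1},
  {"tx": 0.02,"ty": 0,"tz": 0,"rx": 0,"ry": 0,"rz": 0,"gripper": 1},
  {"tx": 0.024,"ty": 0,"tz": 0,"rx": 0,"ry": 0,"rz": 0,"gripper": 1},
  {"tx": 0.024,"ty": 0,"tz": 0,"rx": 0,"ry": 0,"rz": 0,"gripper": 1},
  {"tx": 0.024,"ty": 0,"tz": 0,"rx": 0,"ry": 0,"rz": 0,"gripper": 1},
  {"tx": 0.024,"ty": 0,"tz": 0,"rx": 0,"ry": 0,"rz": 0,"gripper": 1},
  {"tx": 0.024,"ty": 0,"tz": 0,"rx": 0,"ry": 0,"rz": 0,"gripper": 1},
  {"tx": 0.024,"ty": 0,"tz": 0,"rx": 0,"ry": 0,"rz": 0,"gripper": 1},
  {"tx": 0.024,"ty": 0,"tz": 0,"rx": 0,"ry": 0,"rz": 0,"gripper": 1},
  {"tx": 0.024,"ty": 0,"tz": 0,"rx": 0,"ry": 0,"rz": 0,"gripper": 1},
])

```text
time_s: 15.45
ee_pos: [418.5, 56.9, 99.9]
ee_rot: [-180.0, -0.0, 90.0]
force: [0.4, -1.3, -0.0]
gripper_width: 0.3
gripper_force: 0.3
```

```bash
python3 - <<'E'
from h import *
s,g=cam('wrist','w7.png'); print(s['time_s'],s['ee_pos'],s['force'],s['qpos'].round(1))
E
```

```text
15.45 [418.51014538  56.87919141  99.91945894] [ 0.4216916  -1.27783202 -0.02845019] [  6.2  11.4 118.2   0.   50.5   6.2]
```

View pics/w7.png

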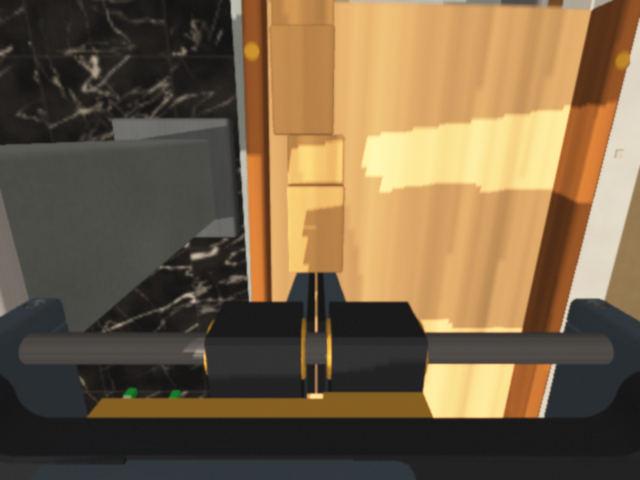

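Both offcuts slide in line along the near rail, with off2 at (288–344, 135–271) touching off1 at (271–335, 0–133). Pushing on over the edge.

Request:
send_rows([
  {"tx": 0.02,"ty": 0,"tz": 0,"rx": 0,"ry": 0,"rz": 0,"gripper": 1},
  {"tx": 0.024,"ty": 0,"tz": 0,"rx": 0,"ry": 0,"rz": 0,"gripper": 1},
  {"tx": 0.024,"ty": 0,"tz": 0,"rx": 0,"ry": 0,"rz": 0,"gripper": 1},
  {"tx": 0.024,"ty": 0,"tz": 0,"rx": 0,"ry": 0,"rz": 0,"gripper": 1},
  {"tx": 0.024,"ty": 0,"tz": 0,"rx": 0,"ry": 0,"rz": 0,"gripper": 1},
  {"tx": 0.024,"ty": 0,"tz": 0,"rx": 0,"ry": 0,"rz": 0,"gripper": 1},
  {"tx": 0.024,"ty": 0,"tz": 0,"rx": 0,"ry": 0,"rz": 0,"gripper": 1},
  {"tx": 0.024,"ty": 0,"tz": 0,"rx": 0,"ry": 0,"rz": 0,"gripper": 1},
  {"tx": 0.024,"ty": 0,"tz": 0,"rx": 0,"ry": 0,"rz": 0,"gripper": 1},
  {"tx": 0.024,"ty": 0,"tz": 0,"rx": 0,"ry": 0,"rz": 0,"gripper": 1},
  {"tx": 0.024,"ty": 0,"tz": 0,"rx": 0,"ry": 0,"rz": 0,"gripper": 1},
  {"tx": 0.024,"ty": 0,"tz": 0,"rx": 0,"ry": 0,"rz": 0,"gripper": 1},
])

```text
time_s: 17.0
ee_pos: [418.6, 198.9, 99.9]
ee_rot: [180.0, -0.0, 90.0]
force: [-0.1, 0.6, 0.3]
gripper_width: 0.8
gripper_force: 0.0
```

Request:
send_rows([
  {"tx": 0.01,"ty": 0,"tz": 0,"rx": 0,"ry": 0,"rz": 0,"gripper": 1},
  {"tx": 0,"ty": 0,"tz": 0,"rx": 0,"ry": 0,"rz": 0,"gripper": 1},
  {"tx": -0.05,"ty": 0,"tz": -0.06,"rx": 0,"ry": 0,"rz": 0,"gripper": 0},
  {"tx": -0.05,"ty": 0,"tz": -0.1,"rx": 0,"ry": 0,"rz": 0,"gripper": 0},
  {"tx": -0.08,"ty": 0.02,"tz": -0.08,"rx": 0,"ry": 0,"rz": 0,"gripper": 0},
  {"tx": -0.08,"ty": 0.02,"tz": -0.08,"rx": 0,"ry": 0,"rz": 0,"gripper": 0},
  {"tx": -0.08,"ty": 0.02,"tz": -0.08,"rx": 0,"ry": 0,"rz": 0,"gripper": 0},
  {"tx": 0,"ty": 0,"tz": 0,"rx": 0,"ry": 0,"rz": 0,"gripper": 0},
])

```text
time_s: 18.0
ee_pos: [450.3, 30.8, 302.9]
ee_rot: [179.6, 0.0, 89.7]
force: [-0.0, -0.3, -1.0]
gripper_width: 46.0
gripper_force: 0.0
```

```bash
python3 - <<'E'
from h import *
s,g=cam('wrist','w8.png'); print(s['time_s'],s['ee_pos'],s['force'],s['qpos'].round(1))
E
```

```text
18.0 [450.31519624  30.76767427 302.90012606] [-0.02535907 -0.32399276 -1.03912423] [ 2.5  4.  95.3 -0.  80.3  2.8]
```

View pics/w8.png

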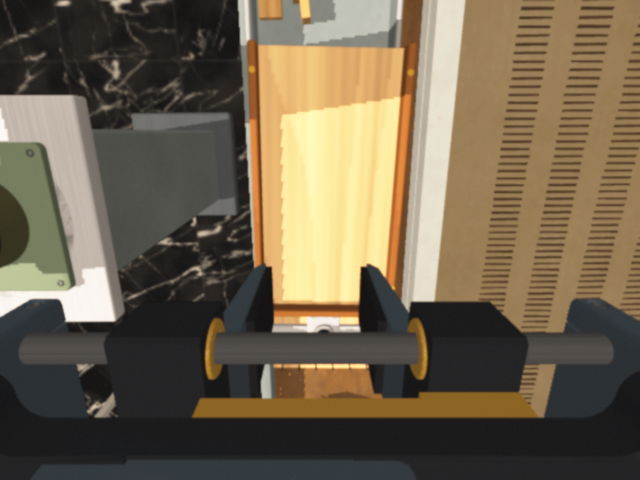

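The board is empty and both offcuts lie in the tray at (270,8) and (305,8). Going back to the post.

Request:
send_rows([
  {"tx": -0.1,"ty": 0.01,"tz": 0,"rx": 0,"ry": 0,"rz": 0,"gripper": -0.2},
  {"tx": -0.11,"ty": 0.01,"tz": 0,"rx": 0,"ry": 0,"rz": 0,"gripper": -0.2},
  {"tx": -0.098,"ty": 0,"tz": 0.06,"rx": 0,"ry": 0,"rz": 0,"gripper": -0.2},
  {"tx": 0,"ty": 0,"tz": 0.09,"rx": 0,"ry": 0,"rz": 0,"gripper": -0.2},
  {"tx": 0,"ty": 0,"tz": 0.09,"rx": 0,"ry": 0,"rz": 0,"gripper": -0.2},
  {"tx": 0,"ty": 0,"tz": 0.09,"rx": 0,"ry": 0,"rz": 0,"gripper": -0.2},
  {"tx": 0,"ty": 0,"tz": 0.06,"rx": 0,"ry": 0,"rz": 0,"gripper": -0.2},
  {"tx": 0,"ty": 0,"tz": 0,"rx": 0,"ry": 0,"rz": 0,"gripper": -0.2},
])

```text
time_s: 19.05
ee_pos: [455.5, -119.2, 101.9]
ee_rot: [-179.5, -0.2, 90.0]
force: [-0.1, 0.8, 0.4]
gripper_width: 54.6
gripper_force: 0.0
```

Request:
send_rows([
  {"tx": 0,"ty": 0,"tz": 0,"rx": 0,"ry": 0,"rz": 0,"gripper": 0.8},
  {"tx": 0,"ty": 0,"tz": 0,"rx": 0,"ry": 0,"rz": 0,"gripper": 0.8},
  {"tx": 0,"ty": 0,"tz": 0,"rx": 0,"ry": 0,"rz": 0,"gripper": 0.8},
  {"tx": 0,"ty": 0,"tz": 0,"rx": 0,"ry": 0,"rz": 0,"gripper": 0.8},
  {"tx": 0,"ty": 0,"tz": 0,"rx": 0,"ry": 0,"rz": 0,"gripper": 0.8},
])

```text
time_s: 19.68
ee_pos: [458.9, -121.0, 105.5]
ee_rot: [179.9, 0.0, 90.0]
force: [-0.5, 0.7, 2.8]
gripper_width: 17.7
gripper_force: 10.0
```

Request:
send_rows([
  {"tx": 0.0004,"ty": 0.0168,"tz": 0,"rx": 0,"ry": 0,"rz": -0.0833,"gripper": 0.8},
  {"tx": 0.0015,"ty": 0.0335,"tz": 0,"rx": 0,"ry": 0,"rz": -0.1667,"gripper": 0.8},
  {"tx": 0.0015,"ty": 0.0335,"tz": 0,"rx": 0,"ry": 0,"rz": -0.1667,"gripper": 0.8},
  {"tx": 0.0015,"ty": 0.0335,"tz": 0,"rx": 0,"ry": 0,"rz": -0.1667,"gripper": 0.8},
  {"tx": 0.0015,"ty": 0.0335,"tz": 0,"rx": 0,"ry": 0,"rz": -0.1667,"gripper": 0.8},
  {"tx": 0.0015,"ty": 0.0335,"tz": 0,"rx": 0,"ry": 0,"rz": -0.1667,"gripper": 0.8},
  {"tx": 0.0015,"ty": 0.0335,"tz": 0,"rx": 0,"ry": 0,"rz": -0.1667,"gripper": 0.8},
  {"tx": 0.0015,"ty": 0.0335,"tz": 0,"rx": 0,"ry": 0,"rz": -0.1667,"gripper": 0.8},
  {"tx": 0.0015,"ty": 0.0335,"tz": 0,"rx": 0,"ry": 0,"rz": -0.1667,"gripper": 0.8},
])

```text
time_s: 20.8
ee_pos: [591.0, -72.7, 105.6]
ee_rot: [180.0, 0.4, 132.7]
force: [4.0, -6.7, 0.8]
gripper_width: 17.5
gripper_force: 10.0
```

Request:
send_rows([
  {"tx": 0.0015,"ty": 0.0335,"tz": 0,"rx": 0,"ry": 0,"rz": -0.1667,"gripper": 0.8},
  {"tx": 0.0015,"ty": 0.0335,"tz": 0,"rx": 0,"ry": 0,"rz": -0.1667,"gripper": 0.8},
  {"tx": 0.0015,"ty": 0.0335,"tz": 0,"rx": 0,"ry": 0,"rz": -0.1667,"gripper": 0.8},
  {"tx": 0.0015,"ty": 0.0335,"tz": 0,"rx": 0,"ry": 0,"rz": -0.1667,"gripper": 0.8},
  {"tx": 0.0015,"ty": 0.0335,"tz": 0,"rx": 0,"ry": 0,"rz": -0.1667,"gripper": 0.8},
  {"tx": 0.0015,"ty": 0.0335,"tz": 0,"rx": 0,"ry": 0,"rz": -0.1667,"gripper": 0.8},
  {"tx": 0.0015,"ty": 0.0335,"tz": 0,"rx": 0,"ry": 0,"rz": -0.1667,"gripper": 0.8},
  {"tx": 0.0015,"ty": 0.0335,"tz": 0,"rx": 0,"ry": 0,"rz": -0.1667,"gripper": 0.8},
  {"tx": 0.0015,"ty": 0.0335,"tz": 0,"rx": 0,"ry": 0,"rz": -0.1667,"gripper": 0.8},
  {"tx": 0.0004,"ty": 0.0168,"tz": 0,"rx": 0,"ry": 0,"rz": -0.0833,"gripper": 0.8},
  {"tx": 0,"ty": 0,"tz": 0,"rx": 0,"ry": 0,"rz": 0,"gripper": 0.8},
])

```text
time_s: 22.18
ee_pos: [653.3, 72.1, 105.6]
ee_rot: [180.0, 0.4, -179.9]
force: [5.5, -0.5, -0.2]
gripper_width: 17.7
gripper_force: 10.0
```

Request:
send_rows([
  {"tx": 0,"ty": 0,"tz": 0,"rx": 0,"ry": 0,"rz": 0,"gripper": 0},
  {"tx": 0,"ty": 0,"tz": 0,"rx": 0,"ry": 0,"rz": 0,"gripper": 0},
  {"tx": 0,"ty": 0,"tz": -0.06,"rx": 0,"ry": 0,"rz": 0,"gripper": -0.3},
  {"tx": 0,"ty": 0,"tz": -0.1,"rx": 0,"ry": 0,"rz": 0,"gripper": -0.4},
  {"tx": 0,"ty": 0,"tz": -0.1,"rx": 0,"ry": 0,"rz": 0,"gripper": -0.4},
  {"tx": 0.06,"ty": -0.06,"tz": -0.04,"rx": 0,"ry": 0,"rz": 0,"gripper": -0.4},
  {"tx": 0.072,"ty": -0.066,"tz": 0,"rx": 0,"ry": 0,"rz": 0,"gripper": -0.4},
  {"tx": 0.072,"ty": -0.066,"tz": 0,"rx": 0,"ry": 0,"rz": 0,"gripper": -0.4},
  {"tx": 0.072,"ty": -0.066,"tz": 0,"rx": 0,"ry": 0,"rz": 0,"gripper": -0.4},
  {"tx": 0.072,"ty": -0.066,"tz": 0,"rx": 0,"ry": 0,"rz": 0,"gripper": -0.4},
  {"tx": 0,"ty": 0,"tz": 0,"rx": 0,"ry": 0,"rz": 0,"gripper": -0.4},
  {"tx": 0,"ty": 0,"tz": 0,"rx": 0,"ry": 0,"rz": 0,"gripper": -0.4},
])

```text
time_s: 23.68
ee_pos: [476.8, -90.4, 255.1]
ee_rot: [180.0, 0.0, 180.0]
force: [0.6, -0.1, -0.1]
gripper_width: 63.8
gripper_force: 0.0
```

```bash
python3 - <<'E'
from h import *
s,g=cam('wrist','w9.png'); print(s['time_s'],s['ee_pos'],s['ee_rot'],s['gripper_width'])
E
```

```text
23.675 [476.76592988 -90.39708082 255.08863166] [1.79969982e+02 4.25772771e-02 1.79964375e+02] 63.824651047834095
```

View pics/w9.png

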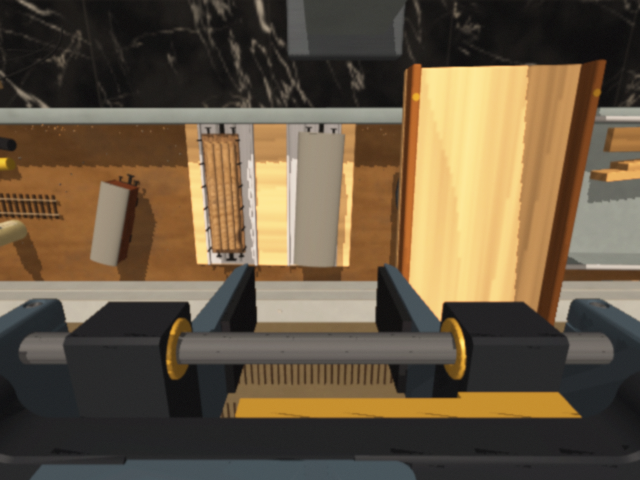

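The board is back and empty, with the open edge at row 67 between columns 408 and 600. The flat stands on road_b at (221,192), and the van's roof is at (299–344,134) to (296–337,266).

```bash
python3 - <<'E'
from h import *
s,g=cam('wrist')
def show(n,L,z): 
    p=pts(s,g,L,z)[:,:2]; print(n,p.round(0).tolist(),'mean',p.mean(0).round(1))
show('van roof',[(299,134),(344,134),(337,266),(296,266)],70)
show('van roof68',[(299,134),(344,134),(337,266),(296,266)],64)
show('lips A',[(291,125),(289,265)],15)
show('rails out',[(405,65),(606,61),(401,210),(578,230)],115)
show('rails in',[(419,67),(591,64),(413,200),(575,200)],115)
show('edge',[(420,67),(585,67)],95)
show('flat',[(203,135),(238,135),(244,250),(210,250)],45)
E
```

```text
van roof [[396.0, -106.0], [396.0, -62.0], [533.0, -67.0], [533.0, -111.0]] mean [464.7 -86.3]
van roof68 [[396.0, -106.0], [396.0, -62.0], [535.0, -66.0], [535.0, -111.0]] mean [465.9 -86.2]
lips A [[387.0, -117.0], [553.0, -123.0]] mean [ 470.  -119.9]
rails out [[343.0, -18.0], [340.0, 143.0], [462.0, -13.0], [480.0, 151.0]] mean [406.3  65.8]
rails in [[344.0, -7.0], [342.0, 131.0], [453.0, -3.0], [453.0, 142.0]] mean [398.   66.1]
edge [[341.0, -0.0], [341.0, 141.0]] mean [341.2  70.4]
flat [[397.0, -206.0], [397.0, -170.0], [523.0, -171.0], [523.0, -210.0]] mean [ 460.3 -189.5]
```

The gripper body (±89 mm along y) would sit at z 104 over the board's rail (top 115) at the nominal grip height. I'll therefore grip higher, with the TCP at about z 41, which leaves about 5 mm of clearance.

Request:
send_rows([
  {"tx": 0.024,"ty": 0,"tz": 0.06,"rx": 0,"ry": 0,"rz": 0,"gripper": -0.75},
  {"tx": 0,"ty": 0,"tz": 0.09,"rx": 0,"ry": 0,"rz": 0,"gripper": -0.75},
  {"tx": 0,"ty": 0,"tz": 0.09,"rx": 0,"ry": 0,"rz": 0,"gripper": -0.75},
  {"tx": 0,"ty": 0,"tz": 0.09,"rx": 0,"ry": 0,"rz": 0,"gripper": -0.75},
  {"tx": 0,"ty": 0,"tz": 0.06,"rx": 0,"ry": 0,"rz": 0,"gripper": -0.75},
  {"tx": 0,"ty": 0,"tz": 0.03,"rx": 0,"ry": 0,"rz": 0,"gripper": -0.75},
  {"tx": 0,"ty": 0,"tz": 0,"rx": 0,"ry": 0,"rz": 0,"gripper": -0.75},
  {"tx": 0,"ty": 0,"tz": 0,"rx": 0,"ry": 0,"rz": 0,"gripper": -0.75},
])

```text
time_s: 24.78
ee_pos: [465.5, -90.2, 45.3]
ee_rot: [-180.0, 0.1, -180.0]
force: [-0.3, -0.5, 0.1]
gripper_width: 79.7
gripper_force: 0.0
```

```bash
python3 - <<'E'
from h import *
s,g=cam('wrist','w10.png'); print(s['time_s'],s['ee_pos'],s['force'],s['gripper_width'])
E
```

```text
24.775 [465.47277266 -90.22867904  45.34232198] [-0.31445825 -0.4911211   0.11460007] 79.69142383946182
```

View pics/w10.png

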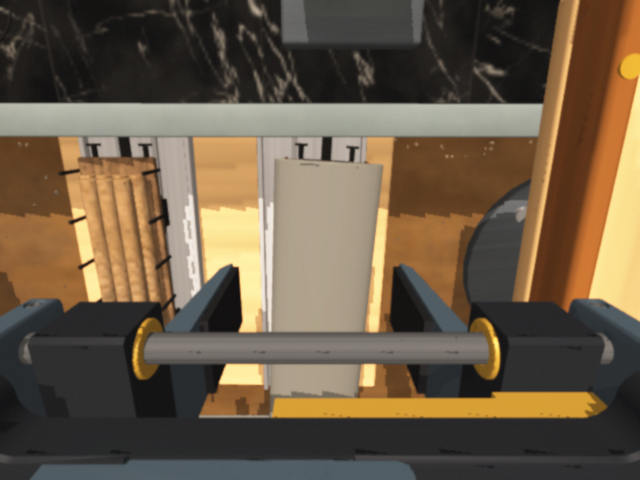

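The van sits between the open fingers, with its roof at (275–380,163) down to (272–360,395). It's clear on both sides, so I'll close on it.

Request:
send_rows([
  {"tx": 0,"ty": 0,"tz": 0.008,"rx": 0,"ry": 0,"rz": 0,"gripper": -0.75},
  {"tx": 0,"ty": 0,"tz": 0,"rx": 0,"ry": 0,"rz": 0,"gripper": 0.4},
  {"tx": 0,"ty": 0,"tz": 0,"rx": 0,"ry": 0,"rz": 0,"gripper": 0.4},
  {"tx": 0,"ty": 0,"tz": 0,"rx": 0,"ry": 0,"rz": 0,"gripper": 0.4},
  {"tx": 0,"ty": 0,"tz": 0,"rx": 0,"ry": 0,"rz": 0,"gripper": 0.4},
  {"tx": 0,"ty": 0,"tz": 0,"rx": 0,"ry": 0,"rz": 0,"gripper": 0.4},
  {"tx": 0,"ty": 0,"tz": 0,"rx": 0,"ry": 0,"rz": 0,"gripper": 0.4},
], grip_force=20)

```text
time_s: 25.7
ee_pos: [464.5, -90.5, 41.0]
ee_rot: [180.0, 0.0, -180.0]
force: [-1.1, 1.5, 1.2]
gripper_width: 41.6
gripper_force: 19.4
```

Request:
send_rows([
  {"tx": 0,"ty": 0,"tz": -0.03,"rx": 0,"ry": 0,"rz": 0,"gripper": 0.4},
  {"tx": 0,"ty": 0,"tz": -0.06,"rx": 0,"ry": 0,"rz": 0,"gripper": 0.4},
  {"tx": 0,"ty": 0,"tz": -0.07,"rx": 0,"ry": 0,"rz": 0,"gripper": 0.4},
  {"tx": 0,"ty": 0,"tz": -0.07,"rx": 0,"ry": 0,"rz": 0,"gripper": 0.4},
  {"tx": 0,"ty": 0,"tz": -0.06,"rx": 0,"ry": 0,"rz": 0,"gripper": 0.4},
  {"tx": 0,"ty": 0.06,"tz": -0.02,"rx": 0,"ry": 0,"rz": 0,"gripper": 0.4},
  {"tx": 0,"ty": 0.08,"tz": 0,"rx": 0,"ry": 0,"rz": 0,"gripper": 0.4},
  {"tx": -0.013,"ty": 0.08,"tz": 0,"rx": 0,"ry": 0,"rz": 0,"gripper": 0.4},
  {"tx": 0,"ty": 0.07,"tz": 0,"rx": 0,"ry": 0,"rz": 0,"gripper": 0.4},
  {"tx": 0,"ty": 0.025,"tz": 0,"rx": 0,"ry": 0,"rz": 0,"gripper": 0.4},
  {"tx": 0,"ty": 0,"tz": 0,"rx": 0,"ry": 0,"rz": 0,"gripper": 0.4},
  {"tx": 0,"ty": 0,"tz": 0,"rx": 0,"ry": 0,"rz": 0,"gripper": 0.4},
])

```text
time_s: 27.2
ee_pos: [470.9, 66.0, 195.8]
ee_rot: [-180.0, -0.0, 180.0]
force: [0.0, 0.2, -0.7]
gripper_width: 41.7
gripper_force: 19.4
```

```bash
python3 - <<'E'
from h import *
s,g=cam('wrist','w11.png'); print(s['time_s'],s['ee_pos'],s['force'],s['gripper_width'])
s,t=cam('side'); a=t['frame'][180:320,240:460]
o=cv2.vconcat([cv2.resize(g['frame'],(440,330)),cv2.resize(a,(440,270))])
cv2.imwrite('pics/w11b.png',o[:,:,::-1])
E
```

```text
27.2 [470.86721543  66.0271708  195.78160108] [ 0.04280121  0.24049001 -0.74494445] 41.71133837119208
```

View pics/w11b.png

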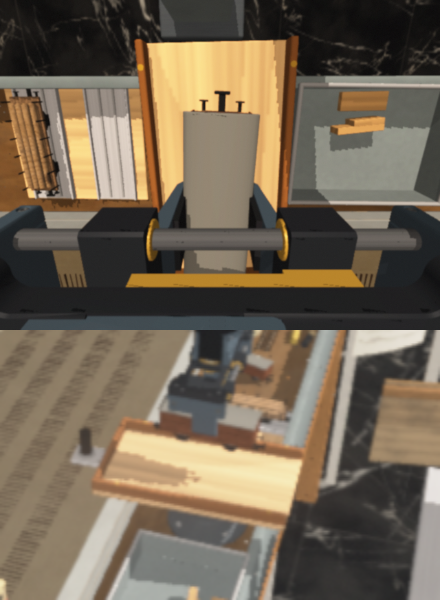

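The van hangs level in the gripper over the middle of the empty board. Both offcuts are visible in the tray at the upper right. Lowering.

Request:
send_rows([
  {"tx": 0,"ty": 0.002,"tz": 0.05,"rx": 0,"ry": 0,"rz": 0,"gripper": 0.4},
  {"tx": 0,"ty": 0,"tz": 0.04,"rx": 0,"ry": 0,"rz": 0,"gripper": 0.4},
  {"tx": 0,"ty": 0,"tz": 0.025,"rx": 0,"ry": 0,"rz": 0,"gripper": 0.4},
  {"tx": 0,"ty": 0,"tz": 0.01,"rx": 0,"ry": 0,"rz": 0,"gripper": 0.4},
  {"tx": 0,"ty": 0,"tz": 0,"rx": 0,"ry": 0,"rz": 0,"gripper": 0.4},
  {"tx": 0,"ty": 0,"tz": 0,"rx": 0,"ry": 0,"rz": 0,"gripper": 0.4},
])

```text
time_s: 28.05
ee_pos: [471.5, 68.0, 134.1]
ee_rot: [180.0, 0.1, 180.0]
force: [0.5, -0.2, -1.5]
gripper_width: 41.6
gripper_force: 19.4
```

Request:
send_rows([
  {"tx": 0,"ty": 0,"tz": 0.005,"rx": 0,"ry": 0,"rz": 0,"gripper": 0.4},
  {"tx": 0,"ty": 0,"tz": 0.004,"rx": 0,"ry": 0,"rz": 0,"gripper": 0.4},
  {"tx": 0,"ty": 0,"tz": 0,"rx": 0,"ry": 0,"rz": 0,"gripper": 0.4},
  {"tx": 0,"ty": 0,"tz": 0,"rx": 0,"ry": 0,"rz": 0,"gripper": 0.4},
])

```text
time_s: 28.55
ee_pos: [471.0, 68.0, 129.1]
ee_rot: [180.0, 0.0, 180.0]
force: [-0.5, 0.0, -0.2]
gripper_width: 41.4
gripper_force: 19.4
```

Request:
send_rows([
  {"tx": 0,"ty": 0,"tz": 0.002,"rx": 0,"ry": 0,"rz": 0,"gripper": 0.4},
  {"tx": 0,"ty": 0,"tz": 0,"rx": 0,"ry": 0,"rz": 0,"gripper": 0.4},
  {"tx": 0,"ty": 0,"tz": 0,"rx": 0,"ry": 0,"rz": 0,"gripper": -0.4},
  {"tx": 0,"ty": 0,"tz": 0,"rx": 0,"ry": 0,"rz": 0,"gripper": -0.4},
  {"tx": 0,"ty": 0,"tz": 0,"rx": 0,"ry": 0,"rz": 0,"gripper": -0.4},
  {"tx": 0,"ty": 0,"tz": -0.04,"rx": 0,"ry": 0,"rz": 0,"gripper": -0.4},
  {"tx": 0,"ty": 0,"tz": -0.08,"rx": 0,"ry": 0,"rz": 0,"gripper": -0.4},
  {"tx": -0.06,"ty": 0,"tz": -0.1,"rx": 0,"ry": 0,"rz": 0,"gripper": -0.4},
  {"tx": -0.06,"ty": 0,"tz": -0.1,"rx": 0,"ry": 0,"rz": 0,"gripper": -0.4},
  {"tx": -0.06,"ty": 0,"tz": -0.1,"rx": 0,"ry": 0,"rz": 0,"gripper": -0.4},
  {"tx": -0.04,"ty": 0,"tz": -0.1,"rx": 0,"ry": 0,"rz": 0,"gripper": -0.4},
  {"tx": 0,"ty": 0,"tz": 0,"rx": 0,"ry": 0,"rz": 0,"gripper": -0.4},
])

```text
time_s: 30.05
ee_pos: [583.6, 68.0, 391.4]
ee_rot: [180.0, 0.5, 180.0]
force: [0.2, 0.1, -0.4]
gripper_width: 64.2
gripper_force: 0.0
```

```bash
python3 - <<'E'
from h import *
s,g=cam('wrist','w12.png'); print(s['time_s'],s['ee_pos'],s['force'],s['gripper_width'])
s,t=cam('side'); a=t['frame'][200:350,250:430]
o=cv2.hconcat([cv2.resize(g['frame'],(480,360)),cv2.resize(a,(320,266)).copy()[:266] if 0 else cv2.copyMakeBorder(cv2.resize(a,(320,266)),0,94,0,0,cv2.BORDER_CONSTANT)])
cv2.imwrite('pics/w12b.png',o[:,:,::-1])
E
```

```text
30.05 [583.57629786  68.03009896 391.39597722] [ 0.23889589  0.08087709 -0.43295845] 64.19109054804393
```

View pics/w12b.png

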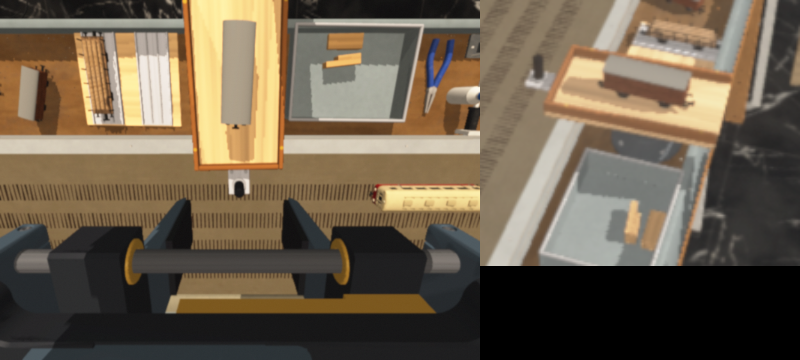

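The van stands upright on the board, with its roof at (223–255, 20–125) in the picture; the flat is on road_b and both offcuts are in the tray. I'll check the van's position by number.

```bash
python3 - <<'E'
from h import *
s,g=cam('wrist')
k=640/480
p=lambda L,z:pts(s,g,[(u*k,v*k) for u,v in L],z)[:,:2].round(0).tolist()
print(p([(224,20),(255,20),(253,124),(222,123)],158)); print(p([(192,168),(285,168)],115),p([(238,187)],141))
print(p([(200,165),(278,164)],95))
E
```

```text
[[397.0, 51.0], [397.0, 93.0], [533.0, 93.0], [532.0, 46.0]]
[[612.0, -9.0], [612.0, 152.0]] [[638.0, 70.0]]
[[612.0, 2.0], [610.0, 143.0]]
```

```bash
python3 -c "
from workcell import env
print(env.job_done())"
```

```text
the job is handed in; nothing more can be done
None
```

The job is done and handed in at about 30 s: the flat wagon is on road_b, both offcuts are in the tray, and the stand is turned back to face the robot with the van on its wheels at the board's middle.

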